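# Stand the check-in tablet up in its counter stand

## Robot

A 6-joint arm with a two-finger parallel gripper is mounted at the origin on the work surface. World frame = base frame: x ahead of the robot, y to its left, z up, the work surface at z = 0. Lengths are in mm, angles in rad, forces in N, time in s.
With the tool pointing down it reaches from about 350 to 775 mm from the base axis. Payload 7.3 kg.
Tool frame: the origin (TCP) lies at the very end of the fingers, on their centre line; the grasp point (between the pads) lies bot.grasp_offset behind it (bot.grasp_offset is the distance from the TCP to the grasp point, in mm); z points along the fingers, y is the line along which they close (so a half turn about z gives the same grasp; the last joint's range is limited). The gripper opens to 92 mm and grips with 3 to 60 N. Pads are 19 mm wide; open, the fingers measure 130 mm over their backs; the gripper's body (75 mm by 190 mm) begins 47 mm behind the grasp point.
Start: joints at [1.067, 0.342, 1.524, -0, 1.275, -0.146], TCP at [183.849, 491.777, 226.741] pointing down, gripper open.
Joint ranges: [-2.53, 2.53], [-0.77, 2.02], [0.04, 2.7], [-1, 4.14], [0.28, 2.66], [-3.11, 3.11]. Speed limits (rad/s): [2.57, 2.57, 3.14, 3.14, 3.14, 3.14].

## Interface

Orientations are given as [roll, pitch, yaw] about the fixed x, y, z axes, in that order (R = Rz(yaw) Ry(pitch) Rx(roll)).
In Python, from plant import bot gives the robot as it stands. The module is installed in compiled form; this text tells all that it offers.
- The arm moves only by the shell command python3 -m handwheel 'ROWS'. ROWS is JSON, a list of rows, each an object of numbers: "claw": the finger opening in mm, from 0 to 91.8; "dx", "dy", "dz": the shift along the tool's x, y, z in mm; "rx", "ry", "rz": the turn, a rotation vector about the tool's x, y, z in rad. A call has 1 to 10 rows; each row shifts and turns the commanded pose from where the row before left it, along the tool's axes as they then stand; what a row does not reach is not made up. A row lasts 1/10 s, in which the tool goes at most 50 mm and 8.59 degrees, less where a joint would pass 70% of its speed; a pose out of reach is approached as far as the arm can. A call is refused whole if a number of a shift passes 50 or a number of a turn 0.15, either way. A call with a gripper value outside its range is refused whole. The fingers move at their own pace and stop on an object; the grip force is fixed at half the most. Time passes only in rows, so rows that do not move let the fingers close. It gives the time, the measured TCP pose, the force and the opening at its end, in the units of the state.
- bot.get_obs(): the state, without advancing time (a new reading comes with each control period).
- bot.capture(name): name is "scene" or "side" or "wrist"; returns a dict with "frame" (384x512x3 uint8, red, green, blue), "camera_matrix" (3x3 intrinsics, pixels), "view" (4x4, takes a point from world to camera coordinates); the wrist camera has in their place "mount" (4x4, takes a point from camera to tool coordinates, whose origin is the TCP and whose axes are the flange's). Camera axes: x right, y down, z forward; pixel columns grow to the right and rows downward; lengths in mm; the calibration is good to about 2 mm. A picture is of the moment at which its call begins: read the wrist's pose just before it. There is no depth.
- bot.close_job(): hands the job in, once; it reports no verdict.
The state is a dict: "time": time; "joint_positions": joint angles; "dq": joint speeds; "tau": joint torques, N m; "tool_pos": TCP position; "tcp_rot": TCP orientation; "contact_force": force on the tool from outside, world axes, zero at the start; "moment": the same for the moment, N m; "grip_width": finger opening in mm.
Only numpy, scipy, OpenCV 4.12 (cv2) and the standard library are available. Lean on these libraries where they do the work, as an engineer would, in place of code of your own. Each camera call takes 0.05 s, during which the arm holds its last target. There are 200 camera calls.

## Task

At this test desk, take the tablet out of its slanted storage cradle and set it up on the counter stand: its lower edge down in the groove of the stand's foot bar, roughly centred and square to the stand, leaning back against the steel back bar. Let go and leave it standing there; do not let it fall flat and do not shift the other things on the desk.

Things in the scene. Friction and masses are not known exactly. Their poses are not given: they have to be found in the camera images.
- tablet_center (a point): Centre of the tablet: rigid white slab with a dark screen, 200 mm tall (z, to its top edge), 130 mm wide (y), 10 mm thick (x, out of the screen), 0.25 to 0.5 kg. It starts in the cradle, portrait, leaning back 29 degrees from upright, top towards the robot, screen facing up and away. Only its upper half is clear on both faces: grip it across its thickness near the top, tool along its slope.
- tablet_foot (a point): Middle of the tablet's lower edge face (100 mm below its centre along its own z); same axes as the tablet.
- cradle: Black cradle, fixed, 120 x 150 mm. Origin on the desk; x away from the robot, z up. The tablet's lower edge sits 60 mm ahead (x), 17 mm up. The back plate covers the lower 100 mm of the tablet's back, a lip the lowest 18 mm of its front, 40 mm cheeks its sides, so it is drawn out along its own slope.
- stand: White and steel stand, fixed. Origin on the desk below the back bar; x from back bar to foot bar, away from the robot; z up. Plate 190 mm wide (y), 4 mm thick, x -30 to 120 mm. On it a grey foot bar 72 mm deep (x), 144 mm long (y), top 22 mm above the desk, with one groove along y in its middle, 22 mm wide, floor 10 mm above the desk, upright walls, open ends.
- back_bar (a point): Middle of the stand's back bar: round, 12 mm thick, 170 mm long along y, axis 118 mm above the desk at x = 0 of the stand, on posts at both ends.
- plate_front (a point): Middle of the stand plate's front edge (x = 120 mm). The foot bar is clamped with its groove's middle anywhere from x = 36 to 74 mm of the stand; it holds against 60 N. Where it is differs every time and is NOT reported: feel for the groove with the tablet's edge, or look. A tablet in the groove leans 16 to 33 degrees from upright on the back bar, top towards the robot.
- sanitiser: Bystander: clear bottle, 60 mm diameter, 150 mm tall. Origin: centre of its underside.
- reader: Bystander: grey box-shaped test reader, 90 x 60 x 50 mm. Origin: centre of its underside.
- wipes: Bystander: white canister, 80 mm diameter, 130 mm tall. Origin: centre of its underside.
- cassette0: Bystander: white test cassette lying flat, 22 x 70 x 6 mm. Origin: centre of its underside.
- cassette1: Bystander: white test cassette lying flat, 22 x 70 x 6 mm. Origin: centre of its underside.
- cassette2: Bystander: white test cassette lying flat, 22 x 70 x 6 mm. Origin: centre of its underside.
- tablet: The tablet itself (see tablet_center); this origin is the same point as tablet_foot, with the same axes.
There are look-alikes about, which are no part of the job. What is shaped like the stand but turquoise is not meant.

How it is judged:
By the outcome, as a careful person would: the job done as asked, in the order asked, and still so for the second after the job is handed in, with the robot touching nothing.
It also fails if it takes over 61 s, if anything falls off the work surface, if the arm or the gripper's body presses on something with over 40 N, if the wrist force passes 120 N, or if a joint passes its speed limit or range.

## Working session

There is one attempt and no reset: what is moved stays moved. The work goes in short steps, Python scripts to look and compute and a shell command to move; the robot and the scene stay as the last step left them, time stands still between calls to the robot, and variables do not carry over. Pictures are saved under pics/ and viewed, on a budget of 10 in all, crops included, one or two more only if the job needs it, and the job is handed in when it is done.

```bash
mkdir -p pics; python3 - <<'E'
from plant import bot
import cv2,numpy as np,pickle
o=bot.get_obs();print({k:np.round(v,3).tolist() for k,v in o.items()},bot.grasp_offset)
d={}
for n in("scene","side"):
    c=bot.capture(n);d[n]=c;cv2.imwrite(f"pics/{n}0.png",cv2.cvtColor(c["frame"],cv2.COLOR_RGB2BGR))
    print(n,np.round(c["camera_matrix"],1).tolist(),np.round(c["view"],3).tolist())
w=bot.capture("wrist");print(np.round(w["mount"],3).tolist())
pickle.dump(d,open("d0.pkl","wb"))
a=np.hstack([d["scene"]["frame"],d["side"]["frame"]])
E
```

```text
{'time': 0.0, 'joint_positions': [1.067, 0.343, 1.525, 0.0, 1.275, -0.146], 'dq': [0.001, 0.001, -0.001, 0.0, 0.001, -0.0], 'tau': [0.0, -43.125, -24.421, 0.072, 0.056, -0.0], 'tool_pos': [183.651, 491.402, 226.037], 'tcp_rot': [-3.14, -0.0, 2.784], 'contact_force': [0.026, -0.158, -0.221], 'moment': [-0.022, 0.055, -0.001], 'grip_width': 91.657} 18.8
scene [[354.4, 0.0, 253.5], [0.0, 354.4, 188.0], [0.0, 0.0, 1.0]] [[0.144, 0.99, 0.007, -95.681], [0.803, -0.113, -0.586, -360.989], [-0.579, 0.09, -0.81, 1233.221], [0.0, 0.0, 0.0, 1.0]]
side [[456.9, 0.0, 257.6], [0.0, 456.9, 188.6], [0.0, 0.0, 1.0]] [[0.969, -0.246, -0.016, -515.495], [-0.186, -0.686, -0.703, 159.029], [0.162, 0.684, -0.711, 1216.522], [0.0, 0.0, 0.0, 1.0]]
[[0.0, -0.951, -0.309, 85.04], [1.0, -0.0, 0.0, -0.359], [-0.0, -0.309, 0.951, -156.679], [0.0, 0.0, 0.0, 1.0]]
```

View pics/scene0.png

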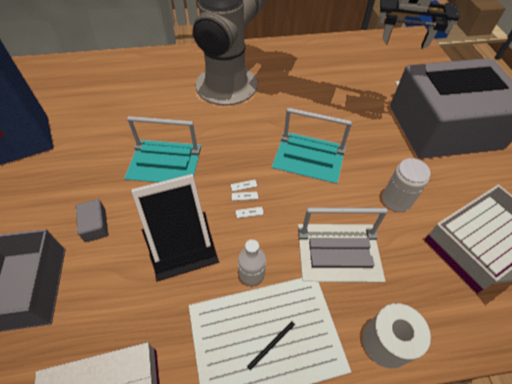

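View pics/side0.png

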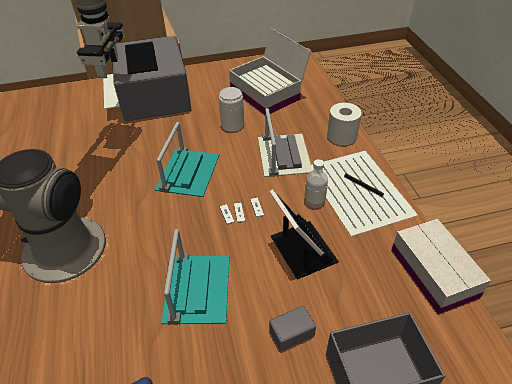

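Scene camera: the white and steel stand is at about (340,245). The turquoise look-alikes are at (163,155) and (310,150). The tablet in its black cradle is at (175,225). In the side camera the white stand is at (285,150) and the tablet at (300,225). The white one fits the description. I'll enlarge it to confirm and pick corners.

```bash
cat > h.py <<'E'
import cv2,numpy as np,pickle
def crop(f,x0,y0,w,h,s,step=10):
    a=cv2.resize(cv2.cvtColor(f[y0:y0+h,x0:x0+w],cv2.COLOR_RGB2BGR),None,fx=s,fy=s,interpolation=cv2.INTER_CUBIC)
    for x in range((-x0)%step,w,step):
        cv2.line(a,(x*s,0),(x*s,6),(0,0,255),1);cv2.putText(a,str(x+x0),(x*s,16),0,.33,(0,0,255),1)
    for y in range((-y0)%step,h,step):
        cv2.line(a,(0,y*s),(6,y*s),(0,0,255),1);cv2.putText(a,str(y+y0),(8,y*s+4),0,.33,(0,0,255),1)
    return a
def proj(K,V,P):
    c=(V[:3,:3]@np.atleast_2d(P).T).T+V[:3,3]; p=(K@c.T).T; return p[:,:2]/p[:,2:]
E
python3 - <<'E'
from h import *
d=pickle.load(open("d0.pkl","rb"));s,t=d["scene"]["frame"],d["side"]["frame"]
A=crop(s,290,198,100,90,4);B=crop(t,250,100,70,80,4)
C=crop(s,130,170,100,110,4) [:];D=crop(t,260,185,85,95,4)
def pad(a,h,w): return cv2.copyMakeBorder(a,0,h-a.shape[0],0,w-a.shape[1],0)
def fit(a,w,h): return pad(a,h,w)
im=np.vstack([np.hstack([A[:, :400],fit(B[:360],400,360)])])
cv2.imwrite("pics/stand.png",im)
cv2.imwrite("pics/tab.png",np.hstack([fit(C,400,440),fit(D,400,440)]))
E
```

```text
(no output)
```

View pics/stand.png

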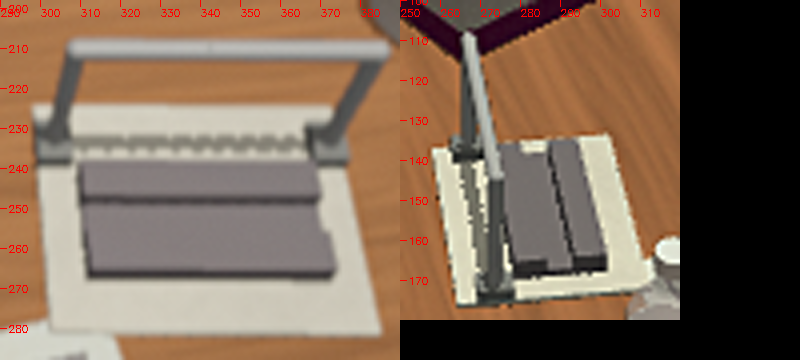

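View pics/tab.png

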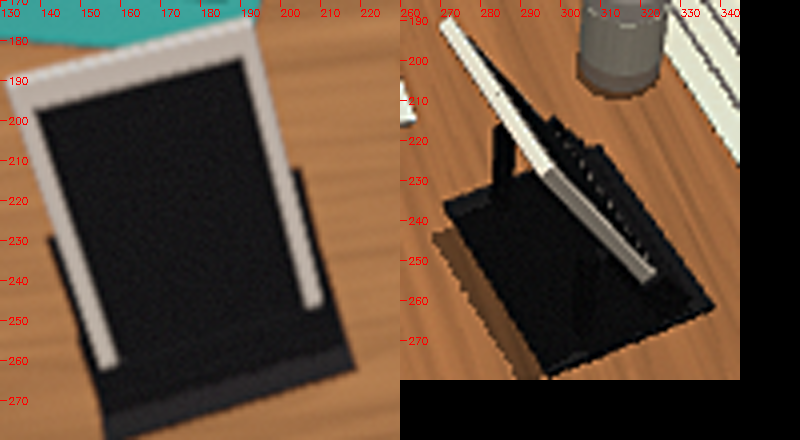

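The enlarged crop confirms it: white plate, steel bar, grey foot bar with a groove. In the scene crop its plate corners are about (298,224), (374,224), (303,281.5) and (385.5,282). The groove's back-wall edge is at row ~248. Tablet corner points come from the second crop. Next I fit poses.

```bash
python3 - <<'E'
from h import *
from scipy.optimize import least_squares
d=pickle.load(open("d0.pkl","rb"))
S,T=[(np.array(d[n]["camera_matrix"]),np.array(d[n]["view"])) for n in("scene","side")]
def back(c,px,z):
    K,V=c;r=V[:3,:3].T@np.linalg.inv(K)@[px[0],px[1],1];o=-V[:3,:3].T@V[:3,3];return o+r*(z-o[2])/r[2]
def W(p,P):
    c,s=np.cos(p[2]),np.sin(p[2]);P=np.array(P,float);return np.c_[p[0]+c*P[:,0]-s*P[:,1],p[1]+s*P[:,0]+c*P[:,1],P[:,2]]
def fit(obs,p0):
    f=lambda p:np.concatenate([(proj(*c,W(p,[q]))-px).ravel() for c,q,px in obs])
    r=least_squares(f,p0,loss='soft_l1');print(np.round(r.x,3),np.round(f(r.x).reshape(-1,2),1).tolist());return r.x
o=[(S,(-30,-95,4),(298,224.3)),(S,(120,-95,4),(303,281.5)),(S,(120,95,4),(385.5,281.8)),(S,(-30,95,4),(373.8,224.3)),(S,(0,0,118),(347.3,209.8)),
(T,(-30,95,4),(258.3,137.5)),(T,(120,95,4),(302.5,133.8)),(T,(-30,-95,4),(264.5,176.3)),(T,(0,85,118),(266.8,108.8)),(T,(0,-85,118),(273.5,144.5))]
st=fit(o,[600,250,0])
# groove: backproject top points
c,s=np.cos(st[2]),np.sin(st[2])
for n,cam,px in [("barback",S,(330,238.5)),("grooveback",S,(330,247.3)),("barfront",S,(332,264.5)),("gfloor",S,(330,249)),
  ("T gback",T,(250+(548-400)/4,135.5)),("T gfront",T,(250+(552-400)/4,135.5)),("T front-end L",T,(250+(515-400)/4,165.5)),("T -y groove L",T,(250+(570-400)/4,163.5)),("T -y groove R",T,(250+(578-400)/4,163.5)),("T -y front",T,(301,163.8))]:
    b=back(cam,px,10 if n=="gfloor" else 22)-[st[0],st[1],0];print(n,np.round([c*b[0]+s*b[1],-s*b[0]+c*b[1]],1))
for n,cam,px in [("S fl",S,(156,280)),("S fr",S,(218.8,262)),("T left",T,(270.8,236.3)),("T bot",T,(297,279.5)),("T right",T,(338.5,261.5))]:
    print(n,np.round(back(cam,px,3),1))
def tab(x,y,z): a=np.radians(29);return (60-z*np.sin(a)+x*np.cos(a),y,17+z*np.cos(a)+x*np.sin(a))
o=[(S,tab(0,-65,200),(131.3,192)),(S,tab(0,65,200),(193,176)),(S,tab(5,-65,22),(159.5,262)),(S,tab(5,65,22),(210.5,246.8)),(T,tab(0,-65,200),(270.5,190.5))]
cr=fit(o,[550,-150,.2])
pickle.dump((st,cr),open("p.pkl","wb"))
for P in(-60,75,0),(60,75,0),(60,-75,0),(-60,-75,0):print(np.round(W(cr,[P])[0],1))
E
```

```text
[629.024 216.068  -6.431] [[0.3, -0.1], [-0.1, -0.5], [-0.1, -0.4], [-1.0, 0.3], [-0.1, 0.7], [-0.3, -0.8], [-0.1, -0.5], [-0.2, -0.6], [0.4, 0.8], [0.5, -0.5]]
barback [ 19.8 -23.5]
grooveback [ 43.3 -26.5]
barfront [ 87.1 -27.3]
gfloor [ 41.9 -24.1]
T gback [63.3 67.5]
T gfront [66.5 67.1]
T front-end L [ 16.9 -74. ]
T -y groove L [ 60.1 -69.9]
T -y groove R [ 66.2 -70.7]
T -y front [ 85.8 -74.4]
S fl [ 683.2 -229.4    3. ]
S fr [659.4 -82.8   3. ]
T left [ 542.  -105.2    3. ]
T bot [ 568.5 -253.6    3. ]
T right [ 687.5 -229.1    3. ]
[ 5.90785e+02 -1.69094e+02  1.76000e-01] [[0.7, -0.3], [1.0, 0.2], [-4.1, -0.1], [0.6, -1.1], [27.3, 35.9]]
[ 518.6 -105.7    0. ]
[636.8 -84.8   0. ]
[ 663.  -232.5    0. ]
[ 544.8 -253.4    0. ]
```

```bash
cat >> h.py <<'E'
from scipy.optimize import least_squares
from scipy.spatial.transform import Rotation as Ro
d0=pickle.load(open("d0.pkl","rb"))
S,T=[(np.array(d0[n]["camera_matrix"]),np.array(d0[n]["view"])) for n in("scene","side")]
def W(p,P):
    c,s=np.cos(p[2]),np.sin(p[2]);P=np.array(P,float);return np.c_[p[0]+c*P[:,0]-s*P[:,1],p[1]+s*P[:,0]+c*P[:,1],P[:,2]]
def fit(obs,p0):
    f=lambda p:np.concatenate([(proj(*c,W(p,[q]))-px).ravel() for c,q,px in obs])
    r=least_squares(f,p0,loss='soft_l1');print(np.round(r.x,3),np.round(f(r.x).reshape(-1,2),1).tolist());return r.x
def tab(x,y,z): a=np.radians(29);return (60-z*np.sin(a)+x*np.cos(a),y,17+z*np.cos(a)+x*np.sin(a))
E
python3 - <<'E'
from h import *
B=[(S,(60,-75,0),(156,280)),(S,(60,75,0),(218.8,262)),(T,(-60,75,4),(270.8,236.3)),(T,(-60,-75,4),(297,279.5)),(T,(60,-75,4),(338.5,261.5))]
t=[(S,tab(0,-65,200),(131.3,192)),(S,tab(0,65,200),(193,176)),(T,tab(5,65,200),(270.5,190.5)),(T,tab(5,-65,200),(299,227)),(T,tab(-5,-65,200),(296,228.5))]
fit(B,[600,-170,.17]);cr=fit(t,[600,-170,.17])
st=pickle.load(open("p.pkl","rb"))[0];st[2]+=2*np.pi
pickle.dump((st,cr),open("p.pkl","wb"))
yaw=cr[2];a=np.radians(29)
R=Ro.from_euler('z',yaw)*Ro.from_euler('y',-a)   # tablet axes
M=R.as_matrix();foot=W(cr,[(60,0,17)])[0];top=foot+M[:,2]*200
print("foot",foot.round(1),"top",top.round(1))
# tool: z=-M z ; y = +-M x
from plant import bot
o=bot.get_obs();R0=Ro.from_euler('xyz',o["tcp_rot"])
for sg in(1,-1):
    z=-M[:,2];y=sg*M[:,0];x=np.cross(y,z);G=Ro.from_matrix(np.c_[x,y,z])
    print(sg,"euler",G.as_euler('xyz').round(3),"rel rotvec tool",(R0.inv()*G).as_rotvec().round(3))
E
```

```text
[ 6.13084e+02 -1.67981e+02  1.89000e-01] [[-0.2, 1.7], [-0.1, -0.0], [-0.7, 0.0], [-0.2, -0.4], [-0.3, 0.3]]
[ 5.86523e+02 -1.70155e+02  2.21000e-01] [[-0.3, -0.6], [-0.7, -2.1], [1.0, -1.8], [0.4, -1.2], [-0.1, 0.2]]
foot [ 645.1 -157.    17. ] top [ 550.5 -178.3  191.9]
1 euler [2.635 0.    1.792] rel rotvec tool [-0.465 -0.25   0.97 ]
-1 euler [-2.635 -0.    -1.35 ] rel rotvec tool [ 0.293 -0.543 -2.095]
```

```bash
cat >> h.py <<'E'
def delta(pos,R):
    from plant import bot
    o=bot.get_obs();R0=Ro.from_euler('xyz',o["tcp_rot"])
    print("now",o["tool_pos"].round(1) if hasattr(o["tool_pos"],'round') else o["tool_pos"],"d(now-tool)",R0.inv().apply(np.array(pos)-o["tool_pos"]).round(1),"rot",(R0.inv()*R).as_rotvec().round(3),"d(target-tool)",R.inv().apply(np.array(pos)-o["tool_pos"]).round(1),"F",np.round(o["contact_force"],1),"w",round(float(o["grip_width"]),1),"t",round(float(o["time"]),2))
def toolrot(yaw,lean):  # tool along slope of a tablet with this yaw, lean
    return Ro.from_matrix((Ro.from_euler('z',yaw)*Ro.from_euler('y',-lean)).as_matrix()@np.array([[0,1,0],[1,0,0],[0,0,-1.]]))
E
python3 -m handwheel '[{"dz":-50,"claw":60},{"dz":-50,"claw":60},{"dx":-20,"dy":-8,"claw":60},{"dx":-40,"dy":-16,"claw":60},{"dx":-40,"dy":-16,"claw":60},{"dx":-40,"dy":-16,"claw":60},{"dx":-40,"dy":-16,"claw":60},{"dx":-40,"dy":-16,"claw":60},{"dx":-40,"dy":-16,"claw":60},{"dx":-40,"dy":-16,"claw":60}]'
python3 - <<'E'
from h import *
cr=(587,-171.5,.203);a=np.radians(29)
foot=W(cr,[(60,0,17)])[0];R=toolrot(cr[2],a);zt=R.as_matrix()[:,2]
pre=foot-zt*(200+60);print(foot,pre);delta(pre,R)
E
```

```text
[ 645.76796963 -159.40348207   17.        ] [ 522.30576913 -184.81635121  244.40112386]
now [183.7 491.5 226.2] d(now-tool) [-554.  -514.9  -17.7] rot [-0.463 -0.255  0.988] d(target-tool) [-730.7  179.6   78.8] F [-0.  -0.2 -1.2] w 91.7 t 0.15invalid input at $[0]: expected keys claw, dx, dy, dz, rx, ry, rz
```

```bash

python3 -m handwheel '[{"dx":0,"dy":0,"dz":-50,"rx":0,"ry":0,"rz":0,"claw":60},{"dx":0,"dy":0,"dz":-50,"rx":0,"ry":0,"rz":0,"claw":60},{"dx":-20,"dy":-8,"dz":0,"rx":0,"ry":0,"rz":0,"claw":60},{"dx":-40,"dy":-16,"dz":0,"rx":0,"ry":0,"rz":0,"claw":60},{"dx":-40,"dy":-16,"dz":0,"rx":0,"ry":0,"rz":0,"claw":60},{"dx":-40,"dy":-16,"dz":0,"rx":0,"ry":0,"rz":0,"claw":60},{"dx":-40,"dy":-16,"dz":0,"rx":0,"ry":0,"rz":0,"claw":60},{"dx":-40,"dy":-16,"dz":0,"rx":0,"ry":0,"rz":0,"claw":60},{"dx":-40,"dy":-16,"dz":0,"rx":0,"ry":0,"rz":0,"claw":60},{"dx":-40,"dy":-16,"dz":0,"rx":0,"ry":0,"rz":0,"claw":60}]'
python3 - <<'E'
from h import *
cr=(587,-171.5,.203);a=np.radians(29)
foot=W(cr,[(60,0,17)])[0];R=toolrot(cr[2],a);zt=R.as_matrix()[:,2]
pre=foot-zt*(200+60);delta(pre+[0,0,60],R)
E
```

```text
time: 1.15
tool_pos: [423.8, 272.9, 326.6]
tcp_rot: [-3.142, -0.0, 2.784]
contact_force: [-0.5, 0.8, 0.2]
grip_width: 60.3
now [423.8 272.9 326.6] d(now-tool) [-252.6 -394.2   22.1] rot [-0.462 -0.256  0.988] d(target-tool) [-468.2   -7.1   21.4] F [-0.5  0.8  0.2] w 60.3 t 1.15
```

```bash

python3 -m handwheel '[{"dx":-25,"dy":-39,"dz":2,"rx":0,"ry":0,"rz":0,"claw":60},{"dx":-25,"dy":-39,"dz":2,"rx":0,"ry":0,"rz":0,"claw":60},{"dx":-25,"dy":-39,"dz":2,"rx":0,"ry":0,"rz":0,"claw":60},{"dx":-25,"dy":-39,"dz":2,"rx":0,"ry":0,"rz":0,"claw":60},{"dx":-25,"dy":-39,"dz":2,"rx":0,"ry":0,"rz":0,"claw":60},{"dx":-25,"dy":-39,"dz":2,"rx":0,"ry":0,"rz":0,"claw":60},{"dx":-25,"dy":-39,"dz":2,"rx":0,"ry":0,"rz":0,"claw":60},{"dx":-25,"dy":-39,"dz":2,"rx":0,"ry":0,"rz":0,"claw":60},{"dx":-25,"dy":-39,"dz":2,"rx":0,"ry":0,"rz":0,"claw":60},{"dx":-25,"dy":-39,"dz":2,"rx":0,"ry":0,"rz":0,"claw":60}]'
python3 -m handwheel '[{"dx":0,"dy":0,"dz":0,"rx":-0.058,"ry":-0.032,"rz":0.123,"claw":60},{"dx":0,"dy":0,"dz":0,"rx":-0.058,"ry":-0.032,"rz":0.123,"claw":60},{"dx":0,"dy":0,"dz":0,"rx":-0.058,"ry":-0.032,"rz":0.123,"claw":60},{"dx":0,"dy":0,"dz":0,"rx":-0.058,"ry":-0.032,"rz":0.123,"claw":60},{"dx":0,"dy":0,"dz":0,"rx":-0.058,"ry":-0.032,"rz":0.123,"claw":60},{"dx":0,"dy":0,"dz":0,"rx":-0.058,"ry":-0.032,"rz":0.123,"claw":60},{"dx":0,"dy":0,"dz":0,"rx":-0.058,"ry":-0.032,"rz":0.123,"claw":60},{"dx":0,"dy":0,"dz":0,"rx":-0.058,"ry":-0.032,"rz":0.124,"claw":60},{"dx":0,"dy":0,"dz":0,"rx":0,"ry":0,"rz":0,"claw":60}]'
python3 - <<'E'
from h import *
from plant import bot
cr=(587,-171.5,.203);a=np.radians(29)
foot=W(cr,[(60,0,17)])[0];R=toolrot(cr[2],a);zt=R.as_matrix()[:,2]
pre=foot-zt*(200+20);delta(pre,R)
o=bot.get_obs();w=bot.capture("wrist");sc=bot.capture("side")
print(np.round(o["joint_positions"],2))
pickle.dump((o,w,sc),open("w1.pkl","wb"))
R0=Ro.from_euler('xyz',o["tcp_rot"]).as_matrix();M=np.array(w["mount"])
C=np.eye(4);C[:3,:3]=R0;C[:3,3]=o["tool_pos"];V=np.linalg.inv(C@M);K=np.array(w["camera_matrix"])
P=np.array([W(cr,[tab(x,y,200)])[0] for x in(-5,5) for y in(-65,65)]);print(proj(K,V,P).round(1).tolist())
f=w["frame"].copy()
for p in proj(K,V,P):cv2.circle(f,tuple(int(v) for v in p.round()),2,(255,0,0),-1)
big=cv2.resize(f,(800,600),interpolation=cv2.INTER_CUBIC);cv2.imwrite("pics/w1.png",cv2.cvtColor(big,cv2.COLOR_RGB2BGR))
E
```

```text
time: 2.15
tool_pos: [520.3, -180.4, 306.4]
tcp_rot: [3.141, -0.0, 2.784]
contact_force: [0.2, 0.9, 0.8]
grip_width: 60.3
time: 3.05
tool_pos: [519.0, -178.0, 305.9]
tcp_rot: [2.634, -0.002, 1.774]
contact_force: [-0.3, -0.5, 0.0]
grip_width: 60.3
now [ 519.  -178.   305.9] d(now-tool) [ -7.6 -28.3  94.7] rot [ 0.001 -0.002 -0.   ] d(target-tool) [ -7.3 -28.2  94.7] F [-0.3 -0.5  0. ] w 60.3 t 3.05
[-0.7   0.12  1.71  0.46  1.03 -1.09]
[[220.6, 259.9], [215.5, 119.1], [231.3, 259.9], [227.7, 119.1]]
```

View pics/w1.png

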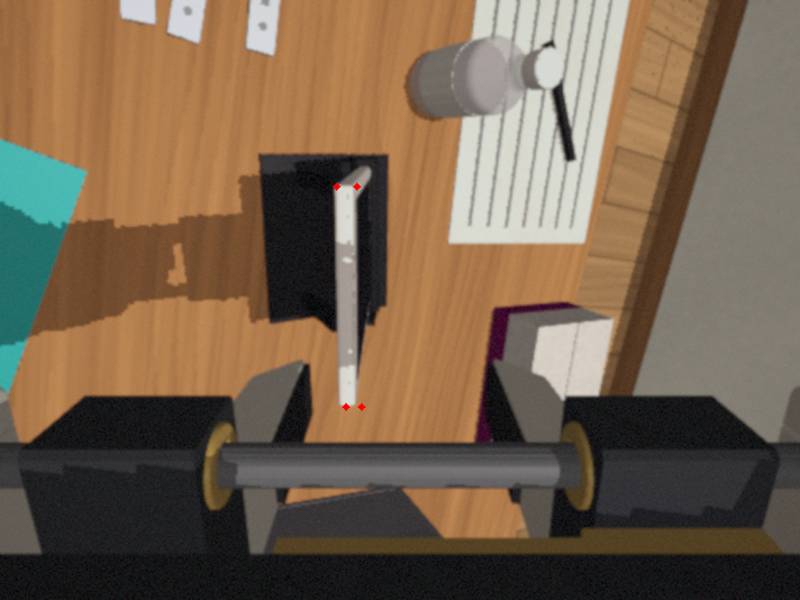

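The wrist view shows the tablet's top edge end-on at display (335–358,187) to (340–356,405). That is within 2 mm of my prediction (red dots), with the yaw about 0.02 less. I'll align, descend and grip.

```bash

python3 -m handwheel '[{"dx":-4,"dy":-15,"dz":0,"rx":0,"ry":0,"rz":0.02,"claw":50},{"dx":-3,"dy":-15,"dz":10,"rx":0,"ry":0,"rz":0,"claw":50},{"dx":0,"dy":0,"dz":40,"rx":0,"ry":0,"rz":0,"claw":50},{"dx":0,"dy":0,"dz":40,"rx":0,"ry":0,"rz":0,"claw":50},{"dx":0,"dy":0,"dz":20,"rx":0,"ry":0,"rz":0,"claw":50},{"dx":0,"dy":0,"dz":15,"rx":0,"ry":0,"rz":0,"claw":50},{"dx":0,"dy":0,"dz":15,"rx":0,"ry":0,"rz":0,"claw":50},{"dx":0,"dy":0,"dz":10,"rx":0,"ry":0,"rz":0,"claw":50},{"dx":0,"dy":0,"dz":5,"rx":0,"ry":0,"rz":0,"claw":50},{"dx":0,"dy":0,"dz":0,"rx":0,"ry":0,"rz":0,"claw":50}]'
python3 - <<'E'
from h import *
from plant import bot
cr=(586,-171.5,.183);a=np.radians(29)
foot=W(cr,[(60,0,17)])[0];R=toolrot(cr[2],a);zt=R.as_matrix()[:,2]
delta(foot-zt*160,R)
E
```

```text
time: 4.15
tool_pos: [570.2, -174.9, 156.2]
tcp_rot: [2.634, -0.01, 1.76]
contact_force: [0.5, -0.3, 0.3]
grip_width: 50.2
now [ 570.2 -174.9  156.2] d(now-tool) [ 0.4 -0.9 -1.3] rot [ 0.001 -0.012  0.001] d(target-tool) [ 0.4 -0.9 -1.3] F [ 0.5 -0.3  0.3] w 50.2 t 4.15
```

```bash

python3 -m handwheel '[{"dx":0,"dy":-1,"dz":0,"rx":0,"ry":-0.01,"rz":0,"claw":20},{"dx":0,"dy":0,"dz":0,"rx":0,"ry":0,"rz":0,"claw":5},{"dx":0,"dy":0,"dz":0,"rx":0,"ry":0,"rz":0,"claw":5},{"dx":0,"dy":0,"dz":0,"rx":0,"ry":0,"rz":0,"claw":5},{"dx":0,"dy":0,"dz":0,"rx":0,"ry":0,"rz":0,"claw":5},{"dx":0,"dy":0,"dz":0,"rx":0,"ry":0,"rz":0,"claw":5},{"dx":0,"dy":0,"dz":0,"rx":0,"ry":0,"rz":0,"claw":5},{"dx":0,"dy":0,"dz":0,"rx":0,"ry":0,"rz":0,"claw":5}]'
python3 - <<'E'
from plant import bot
import pickle,numpy as np
o=bot.get_obs();print(np.round(o["joint_positions"],2),np.round(o["moment"],2));pickle.dump(o,open("grip.pkl","wb"))
E
```

```text
time: 4.95
tool_pos: [568.3, -175.4, 156.0]
tcp_rot: [2.635, -0.001, 1.754]
contact_force: [-5.3, -1.7, 3.1]
grip_width: 9.8
[-0.62  0.36  1.84  0.61  0.66 -1.24] [-0.42  1.39 -0.07]
```

```bash

python3 -m handwheel '[{"dx":0,"dy":0,"dz":-3,"rx":0,"ry":0,"rz":0,"claw":5},{"dx":0,"dy":0,"dz":-6,"rx":0,"ry":0,"rz":0,"claw":5},{"dx":0,"dy":0,"dz":-10,"rx":0,"ry":0,"rz":0,"claw":5},{"dx":0,"dy":0,"dz":-10,"rx":0,"ry":0,"rz":0,"claw":5},{"dx":0,"dy":0,"dz":-15,"rx":0,"ry":0,"rz":0,"claw":5},{"dx":0,"dy":0,"dz":-15,"rx":0,"ry":0,"rz":0,"claw":5}]'
python3 -m handwheel '[{"dx":0,"dy":0,"dz":-20,"rx":0,"ry":0,"rz":0,"claw":5},{"dx":0,"dy":0,"dz":-25,"rx":0,"ry":0,"rz":0,"claw":5},{"dx":0,"dy":0,"dz":-25,"rx":0,"ry":0,"rz":0,"claw":5},{"dx":0,"dy":0,"dz":-25,"rx":0,"ry":0,"rz":0,"claw":5},{"dx":0,"dy":0,"dz":-25,"rx":0,"ry":0,"rz":0,"claw":5},{"dx":0,"dy":0,"dz":-25,"rx":0,"ry":0,"rz":0,"claw":5},{"dx":0,"dy":0,"dz":-10,"rx":0,"ry":0,"rz":0,"claw":5},{"dx":0,"dy":0,"dz":0,"rx":0,"ry":0,"rz":0,"claw":5},{"dx":0,"dy":0,"dz":0,"rx":0,"ry":0,"rz":0,"claw":5}]'

```

```text
time: 5.55
tool_pos: [540.2, -180.5, 208.7]
tcp_rot: [2.633, -0.001, 1.754]
contact_force: [0.5, 0.0, -3.3]
grip_width: 10.0
time: 6.45
tool_pos: [466.5, -194.2, 342.4]
tcp_rot: [2.634, -0.002, 1.754]
contact_force: [-0.5, 0.6, -3.1]
grip_width: 9.8
```

```bash
cat >> h.py <<'E'
def place(lean,xb,h,st=(629,216.1,-0.148),L=160,y=0):
    t=np.radians(lean);f=W(st,[(xb+5*np.cos(t),y,10+5*np.sin(t)+h)])[0];R=toolrot(st[2],t)
    return f-R.as_matrix()[:,2]*L,R
E
python3 - <<'E'
from h import *
p,R=place(18,50,100);print(p.round(1));delta(p,R)
E
```

```text
[634.3 215.3 263.7]
now [ 466.5 -194.2  342.4] d(now-tool) [372.  170.7 185.7] rot [ 0.191 -0.134  0.303] d(target-tool) [429.8  76.1 107.5] F [-0.5  0.6 -3.1] w 9.8 t 6.45
```

```bash

python3 -m handwheel '[{"dx":12,"dy":7,"dz":3,"rx":0,"ry":0,"rz":0,"claw":5},{"dx":25,"dy":15,"dz":6,"rx":0,"ry":0,"rz":0,"claw":5},{"dx":35,"dy":20,"dz":11,"rx":0,"ry":0,"rz":0,"claw":5},{"dx":35,"dy":20,"dz":11,"rx":0,"ry":0,"rz":0,"claw":5},{"dx":35,"dy":20,"dz":11,"rx":0,"ry":0,"rz":0,"claw":5},{"dx":35,"dy":20,"dz":11,"rx":0,"ry":0,"rz":0,"claw":5},{"dx":35,"dy":20,"dz":11,"rx":0,"ry":0,"rz":0,"claw":5},{"dx":35,"dy":20,"dz":11,"rx":0,"ry":0,"rz":0,"claw":5},{"dx":35,"dy":20,"dz":11,"rx":0,"ry":0,"rz":0,"claw":5},{"dx":30,"dy":16,"dz":9,"rx":0,"ry":0,"rz":0,"claw":5}]'
python3 -m handwheel '[{"dx":30,"dy":16,"dz":9,"rx":0,"ry":0,"rz":0,"claw":5},{"dx":20,"dy":10,"dz":6,"rx":0,"ry":0,"rz":0,"claw":5},{"dx":10,"dy":5,"dz":3,"rx":0,"ry":0,"rz":0,"claw":5},{"dx":0,"dy":0,"dz":0,"rx":0.048,"ry":-0.033,"rz":0.076,"claw":5},{"dx":0,"dy":0,"dz":0,"rx":0.048,"ry":-0.033,"rz":0.076,"claw":5},{"dx":0,"dy":0,"dz":0,"rx":0.048,"ry":-0.033,"rz":0.076,"claw":5},{"dx":0,"dy":0,"dz":0,"rx":0.048,"ry":-0.033,"rz":0.076,"claw":5},{"dx":0,"dy":0,"dz":0,"rx":0,"ry":0,"rz":0,"claw":5},{"dx":0,"dy":0,"dz":0,"rx":0,"ry":0,"rz":0,"claw":5}]'
python3 - <<'E'
from h import *
p,R=place(18,50,50);print(p.round(1));delta(p,R)
E
```

```text
time: 7.45
tool_pos: [608.2, 152.2, 344.6]
tcp_rot: [2.637, -0.002, 1.756]
contact_force: [0.6, 0.1, -3.2]
grip_width: 9.6
time: 8.35
tool_pos: [632.6, 214.6, 345.2]
tcp_rot: [2.829, -0.001, 1.425]
contact_force: [0.4, 0.4, -3.1]
grip_width: 9.9
[634.3 215.3 213.7]
now [632.6 214.6 345.2] d(now-tool) [  0.8 -39.  125.5] rot [-0.001 -0.002  0.002] d(target-tool) [  1.  -39.1 125.5] F [ 0.4  0.4 -3.1] w 9.9 t 8.35
```

```bash

python3 -m handwheel '[{"dx":0,"dy":-6,"dz":20,"rx":0,"ry":0,"rz":0,"claw":5},{"dx":1,"dy":-9,"dz":28,"rx":0,"ry":0,"rz":0,"claw":5},{"dx":0,"dy":-9,"dz":29,"rx":0,"ry":0,"rz":0,"claw":5},{"dx":0,"dy":-9,"dz":28,"rx":0,"ry":0,"rz":0,"claw":5},{"dx":0,"dy":-6,"dz":20,"rx":0,"ry":0,"rz":0,"claw":5},{"dx":0,"dy":0,"dz":0,"rx":0,"ry":0,"rz":0,"claw":5},{"dx":0,"dy":0,"dz":0,"rx":0,"ry":0,"rz":0,"claw":5}]'
python3 - <<'E'
from h import *
from plant import bot
p,R=place(18,50,50);delta(p,R)
o=bot.get_obs();w=bot.capture("wrist");sc=bot.capture("scene")["frame"];sd=bot.capture("side")["frame"]
pickle.dump((o,w,sc,sd),open("w2.pkl","wb"))
R0=Ro.from_euler('xyz',o["tcp_rot"]).as_matrix();M=np.array(w["mount"])
C=np.eye(4);C[:3,:3]=R0;C[:3,3]=o["tool_pos"];V=np.linalg.inv(C@M);K=np.array(w["camera_matrix"])
st=(629,216.1,-.148)
P=W(st,[(-30,95,4),(120,95,4),(0,85,118),(42,72,22),(64,72,22),(17,72,22),(89,72,22)]);q=proj(K,V,P);print(q.round(1).tolist())
b=crop(w["frame"],130,0,260,200,3,20)[:,:800];cv2.imwrite("pics/w2.png",b)
# measured foot of tablet pred in scene/side
Rt=Ro.from_euler('xyz',o["tcp_rot"]).as_matrix();ft=np.array(o["tool_pos"])+Rt[:,2]*160
c=[ft+Rt@[x,y,0] for x in(-65,65) for y in(-5,5)]
print("scene",proj(*S,c).round(1).tolist(),"side",proj(*T,c).round(1).tolist())
cv2.imwrite("pics/ss2.png",np.hstack([crop(sc,285,165,105,125,4),crop(sd,245,75,90,125,4)]))
E
```

```text
time: 9.05
tool_pos: [634.2, 215.4, 216.2]
tcp_rot: [2.827, -0.002, 1.424]
contact_force: [0.2, -0.3, -3.3]
grip_width: 9.7
now [634.2 215.4 216.2] d(now-tool) [-0.1 -0.7  2.4] rot [ 0.001 -0.002  0.   ] d(target-tool) [-0.1 -0.7  2.4] F [ 0.2 -0.3 -3.3] w 9.7 t 9.05
[[157.0, 73.5], [293.8, 74.9], [207.5, 83.5], [231.6, 97.1], [251.7, 96.9], [207.7, 97.4], [273.7, 96.7]]
scene [[316.9, 241.9], [317.5, 245.1], [373.8, 242.2], [375.0, 245.3]] side [[289.5, 152.6], [292.6, 151.6], [283.4, 126.3], [286.3, 125.3]]
```

View pics/w2.png

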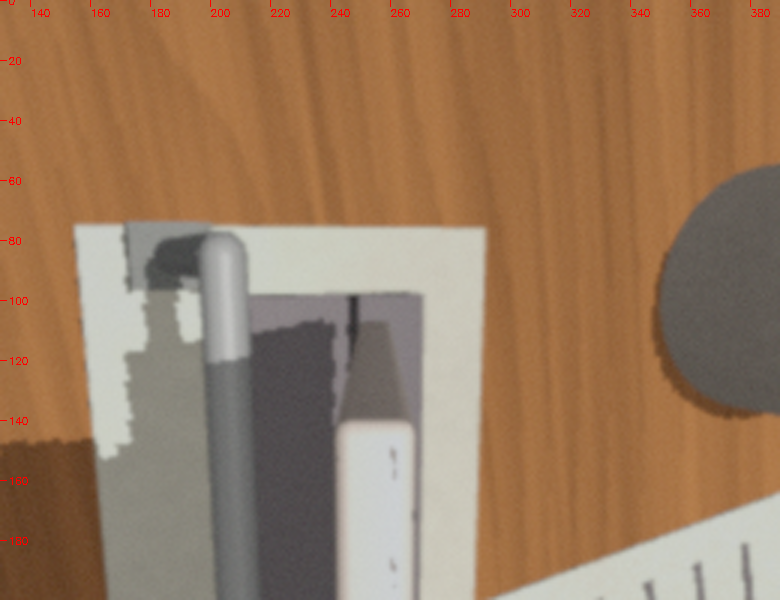

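View pics/ss2.png

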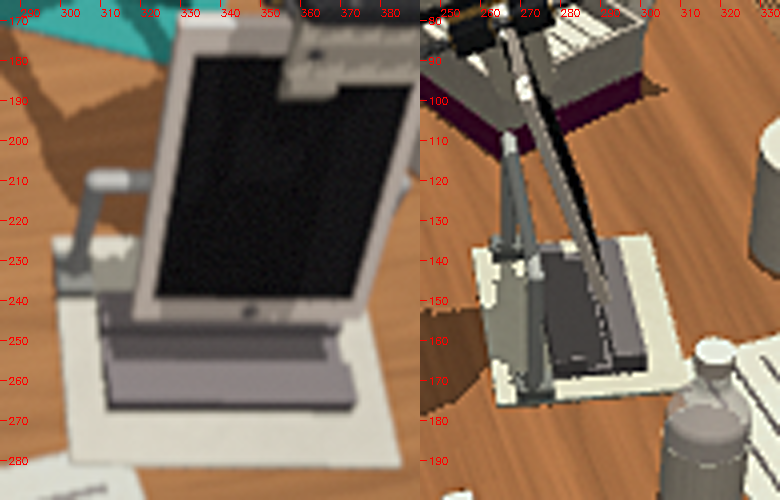

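The wrist view shows the foot bar's front edge at column 271 and the groove's front wall line at 246–249. The plate corners are at (155,75) and (292,76). All sit about 2 px (2 mm) nearer the robot than predicted, so I shift the stand by (-2,-1.2) mm. The groove middle stays at x≈53. In the scene and side views the tablet's foot is where I expect it, square and over the groove.

```bash
sed -i 's/st=(629,216.1,-0.148),L/st=(627,214.9,-0.148),L/' h.py
python3 - <<'E'
from h import *
for h in(16,2):
    p,R=place(18,50,h);delta(p,R)
E
```

```text
now [635.  215.8 217.8] d(now-tool) [ -2.2 -14.2  35.4] rot [ 0.003 -0.003 -0.   ] d(target-tool) [ -2.1 -14.1  35.4] F [ 0.4 -0.7 -2.5] w 10.1 t 9.2
now [635.  215.8 217.8] d(now-tool) [ -2.2 -18.6  48.7] rot [ 0.003 -0.003 -0.   ] d(target-tool) [ -2.1 -18.5  48.7] F [ 0.4 -0.7 -2.5] w 10.1 t 9.2
```

```bash

python3 -m handwheel '[{"dx":-1,"dy":-4,"dz":10,"rx":0,"ry":0,"rz":0,"claw":5},{"dx":0,"dy":-4,"dz":10,"rx":0,"ry":0,"rz":0,"claw":5},{"dx":0,"dy":-3.5,"dz":8,"rx":0,"ry":0,"rz":0,"claw":5},{"dx":0,"dy":-2,"dz":6,"rx":0,"ry":0,"rz":0,"claw":5},{"dx":0,"dy":0,"dz":0,"rx":0,"ry":0,"rz":0,"claw":5},{"dx":0,"dy":0,"dz":0,"rx":0,"ry":0,"rz":0,"claw":5}]'
python3 - <<'E'
from h import *
from plant import bot
w=bot.capture("wrist");o=bot.get_obs()
for h in(16,0):
    p,R=place(18,50,h);delta(p,R)
sc=bot.capture("scene")["frame"];sd=bot.capture("side")["frame"]
cv2.imwrite("pics/c3.png",np.hstack([crop(w["frame"],190,80,90,70,5)[:, :400],crop(sd,260,110,65,70,5)]))
E
```

```text
time: 9.8
tool_pos: [631.9, 215.1, 178.9]
tcp_rot: [2.828, -0.001, 1.423]
contact_force: [0.1, -0.5, -3.7]
grip_width: 9.9
now [632.1 215.2 179.4] d(now-tool) [-1.   0.4 -0.2] rot [ 0.    -0.002 -0.   ] d(target-tool) [-1.   0.4 -0.2] F [ 0.9 -0.1 -3.3] w 10.3 t 9.85
now [632.1 215.2 179.4] d(now-tool) [-1.  -4.5 15. ] rot [ 0.    -0.002 -0.   ] d(target-tool) [-1.  -4.5 15. ] F [ 0.9 -0.1 -3.3] w 10.3 t 9.85
```

View pics/c3.png

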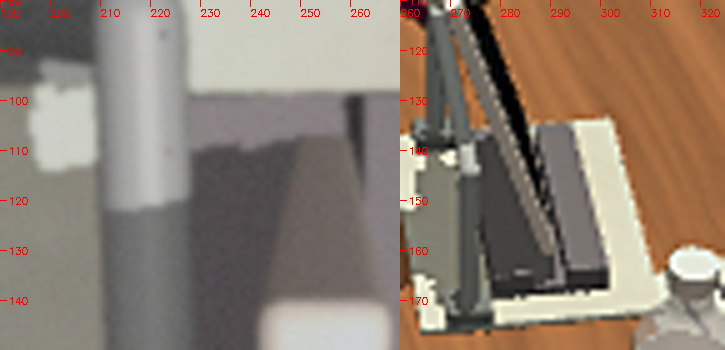

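The wrist crop shows the tablet's foot at columns 248–258 and the groove's front wall at 259–262, so the foot is over the groove with about 4 mm to spare in front. Next: vertical lowering by feel.

```bash

python3 -m handwheel '[{"dx":-0.5,"dy":-1,"dz":4,"rx":0,"ry":0,"rz":0,"claw":5},{"dx":-0.5,"dy":-1,"dz":4,"rx":0,"ry":0,"rz":0,"claw":5},{"dx":0,"dy":-1,"dz":3,"rx":0,"ry":0,"rz":0,"claw":5},{"dx":0,"dy":0,"dz":0,"rx":0,"ry":0,"rz":0,"claw":5}]'
python3 -m handwheel '[{"dx":0,"dy":-0.6,"dz":2,"rx":0,"ry":0,"rz":0,"claw":5},{"dx":0,"dy":0,"dz":0,"rx":0,"ry":0,"rz":0,"claw":5}]'
python3 -m handwheel '[{"dx":0,"dy":-0.3,"dz":1,"rx":0,"ry":0,"rz":0,"claw":5},{"dx":0,"dy":0,"dz":0,"rx":0,"ry":0,"rz":0,"claw":5}]'
python3 -m handwheel '[{"dx":0,"dy":-0.3,"dz":1,"rx":0,"ry":0,"rz":0,"claw":5},{"dx":0,"dy":0,"dz":0,"rx":0,"ry":0,"rz":0,"claw":5}]'

```

```text
time: 10.35
tool_pos: [631.7, 213.8, 166.7]
tcp_rot: [2.829, -0.001, 1.423]
contact_force: [0.4, 0.1, -3.6]
grip_width: 10.2
time: 10.55
tool_pos: [632.1, 214.0, 165.3]
tcp_rot: [2.828, -0.001, 1.423]
contact_force: [0.5, 1.4, -3.1]
grip_width: 10.0
time: 10.75
tool_pos: [632.2, 214.0, 164.5]
tcp_rot: [2.828, -0.002, 1.423]
contact_force: [0.8, 1.0, -2.8]
grip_width: 9.4
time: 10.95
tool_pos: [632.2, 214.0, 163.4]
tcp_rot: [2.828, -0.002, 1.423]
contact_force: [-0.2, -0.3, -3.7]
grip_width: 9.8
```

```bash

for i in 1; do python3 -m handwheel '[{"dx":0,"dy":-0.3,"dz":1,"rx":0,"ry":0,"rz":0,"claw":5},{"dx":0,"dy":0,"dz":0,"rx":0,"ry":0,"rz":0,"claw":5}]'; done
python3 -m handwheel '[{"dx":0,"dy":-0.3,"dz":1,"rx":0,"ry":0,"rz":0,"claw":5},{"dx":0,"dy":0,"dz":0,"rx":0,"ry":0,"rz":0,"claw":5}]'
python3 -m handwheel '[{"dx":0,"dy":-0.3,"dz":1,"rx":0,"ry":0,"rz":0,"claw":5},{"dx":0,"dy":0,"dz":0,"rx":0,"ry":0,"rz":0,"claw":5}]'

```

```text
time: 11.15
tool_pos: [632.3, 214.0, 162.4]
tcp_rot: [2.828, -0.002, 1.423]
contact_force: [0.2, 0.3, -3.5]
grip_width: 10.0
time: 11.35
tool_pos: [632.6, 214.0, 162.1]
tcp_rot: [2.827, -0.002, 1.423]
contact_force: [-1.0, -0.9, 0.9]
grip_width: 10.1
time: 11.55
tool_pos: [632.6, 214.0, 162.0]
tcp_rot: [2.826, -0.002, 1.423]
contact_force: [-4.2, -1.9, 7.1]
grip_width: 10.2
```

Contact came at TCP z≈162.2, foot z≈9–10, which is the groove floor (the bar top would have stopped it at 22). I now tip the tablet back about its foot towards the bar.

```bash

python3 -m handwheel '[{"dx":0,"dy":0,"dz":-1,"rx":0,"ry":0,"rz":0,"claw":5},{"dx":0,"dy":-3.2,"dz":0,"rx":-0.02,"ry":0,"rz":0,"claw":5},{"dx":0,"dy":-3.2,"dz":0,"rx":-0.02,"ry":0,"rz":0,"claw":5},{"dx":0,"dy":0,"dz":0,"rx":0,"ry":0,"rz":0,"claw":5}]'
python3 -m handwheel '[{"dx":0,"dy":-1.6,"dz":0,"rx":-0.01,"ry":0,"rz":0,"claw":5},{"dx":0,"dy":0,"dz":0,"rx":0,"ry":0,"rz":0,"claw":5}]'
python3 -m handwheel '[{"dx":0,"dy":-1.6,"dz":0,"rx":-0.01,"ry":0,"rz":0,"claw":5},{"dx":0,"dy":0,"dz":0,"rx":0,"ry":0,"rz":0,"claw":5}]'
python3 -m handwheel '[{"dx":0,"dy":-1.2,"dz":0,"rx":-0.008,"ry":0,"rz":0,"claw":5},{"dx":0,"dy":0,"dz":0,"rx":0,"ry":0,"rz":0,"claw":5}]'

```

```text
time: 11.95
tool_pos: [626.5, 215.1, 160.0]
tcp_rot: [2.785, -0.002, 1.424]
contact_force: [1.6, -0.8, 0.5]
grip_width: 9.6
time: 12.15
tool_pos: [625.1, 215.3, 159.5]
tcp_rot: [2.776, -0.002, 1.423]
contact_force: [0.9, -1.6, 2.0]
grip_width: 9.3
time: 12.35
tool_pos: [623.5, 215.5, 158.9]
tcp_rot: [2.765, -0.002, 1.423]
contact_force: [-0.3, -0.7, 3.0]
grip_width: 9.6
time: 12.55
tool_pos: [622.8, 215.6, 158.5]
tcp_rot: [2.757, -0.002, 1.424]
contact_force: [1.9, -1.4, 4.9]
grip_width: 9.6
```

```bash

python3 -m handwheel '[{"dx":0,"dy":-1.6,"dz":-0.6,"rx":-0.01,"ry":0,"rz":0,"claw":5},{"dx":0,"dy":0,"dz":0,"rx":0,"ry":0,"rz":0,"claw":5}]'
python3 -m handwheel '[{"dx":0,"dy":-1.6,"dz":-0.3,"rx":-0.01,"ry":0,"rz":0,"claw":5},{"dx":0,"dy":0,"dz":0,"rx":0,"ry":0,"rz":0,"claw":5}]'
python3 - <<'E'
from h import *
from plant import bot
o=bot.get_obs();print(np.round(o["moment"],2),np.round(o["contact_force"],1))
w=bot.capture("wrist");sd=bot.capture("side")["frame"]
cv2.imwrite("pics/c4.png",np.hstack([crop(w["frame"],190,60,90,90,5)[:, :400],crop(sd,255,85,70,90,5)]))
E
```

```text
time: 12.75
tool_pos: [622.2, 215.7, 158.4]
tcp_rot: [2.745, -0.002, 1.424]
contact_force: [9.4, -1.6, -0.9]
grip_width: 10.0
time: 12.95
tool_pos: [621.6, 215.8, 158.2]
tcp_rot: [2.733, -0.003, 1.424]
contact_force: [14.2, -2.1, -2.9]
grip_width: 9.9
[-0.53 -2.32  0.05] [14.2 -2.1 -2.9]
```

View pics/c4.png

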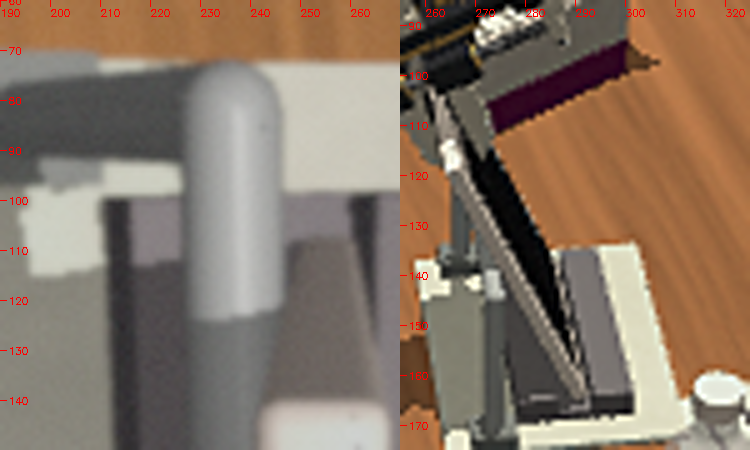

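The +x force of 14 N says the back is on the bar. The side view agrees: foot in the groove notch at about (289,165), back face on the bar. I relax the press, settle and release.

```bash

python3 -m handwheel '[{"dx":0,"dy":1.2,"dz":0.4,"rx":0.008,"ry":0,"rz":0,"claw":5},{"dx":0,"dy":0.4,"dz":0.4,"rx":0.002,"ry":0,"rz":0,"claw":5},{"dx":0,"dy":0,"dz":0,"rx":0,"ry":0,"rz":0,"claw":5}]'
python3 -m handwheel '[{"dx":0,"dy":0,"dz":0,"rx":0,"ry":0,"rz":0,"claw":12},{"dx":0,"dy":0,"dz":0,"rx":0,"ry":0,"rz":0,"claw":14},{"dx":0,"dy":0,"dz":0,"rx":0,"ry":0,"rz":0,"claw":18},{"dx":0,"dy":0,"dz":0,"rx":0,"ry":0,"rz":0,"claw":24},{"dx":0,"dy":0,"dz":0,"rx":0,"ry":0,"rz":0,"claw":36},{"dx":0,"dy":0,"dz":0,"rx":0,"ry":0,"rz":0,"claw":50},{"dx":0,"dy":0,"dz":0,"rx":0,"ry":0,"rz":0,"claw":50},{"dx":0,"dy":0,"dz":0,"rx":0,"ry":0,"rz":0,"claw":50}]'
python3 - <<'E'
from h import *
from plant import bot
w=bot.capture("wrist");sd=bot.capture("side")["frame"]
cv2.imwrite("pics/c5.png",np.hstack([cv2.resize(crop(w["frame"],100,40,260,260,1,999),(400,400)),crop(sd,250,80,80,80,5)]))
E
```

```text
time: 13.35
tool_pos: [622.4, 215.7, 158.2]
tcp_rot: [2.746, -0.003, 1.423]
contact_force: [7.4, -1.8, 1.3]
grip_width: 10.0
time: 14.15
tool_pos: [620.4, 215.7, 157.2]
tcp_rot: [2.75, -0.002, 1.423]
contact_force: [0.7, 0.3, -0.2]
grip_width: 48.6
```

View pics/c5.png

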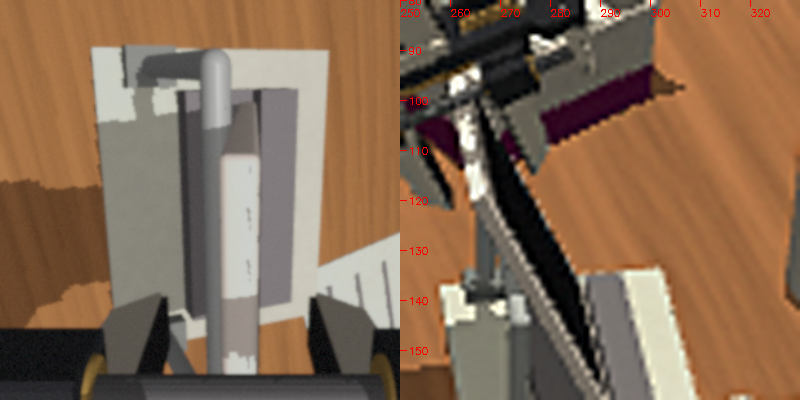

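Fingers are open at 48.6 mm, the force is ~0, and the tablet stands against the bar (wrist left crop: tablet edge next to the bar, foot inside the groove). I back off along the tool.

```bash

python3 -m handwheel '[{"dx":0,"dy":0,"dz":-8,"rx":0,"ry":0,"rz":0,"claw":50},{"dx":0,"dy":0,"dz":-15,"rx":0,"ry":0,"rz":0,"claw":50},{"dx":0,"dy":0,"dz":-25,"rx":0,"ry":0,"rz":0,"claw":50},{"dx":0,"dy":0,"dz":-35,"rx":0,"ry":0,"rz":0,"claw":50},{"dx":0,"dy":0,"dz":-35,"rx":0,"ry":0,"rz":0,"claw":50},{"dx":0,"dy":0,"dz":-30,"rx":0,"ry":0,"rz":0,"claw":50},{"dx":0,"dy":0,"dz":-10,"rx":0,"ry":0,"rz":0,"claw":50},{"dx":0,"dy":0,"dz":0,"rx":0,"ry":0,"rz":0,"claw":50},{"dx":0,"dy":0,"dz":0,"rx":0,"ry":0,"rz":0,"claw":50},{"dx":0,"dy":0,"dz":0,"rx":0,"ry":0,"rz":0,"claw":50}]'
python3 - <<'E'
from h import *
from plant import bot
sc=bot.capture("scene")["frame"];sd=bot.capture("side")["frame"]
# check bystander shift: difference vs first images outside the handled area
for n,f in(("scene",sc),("side",sd)):
    df=np.abs(f.astype(int)-d0[n]["frame"]).max(2)>50
    k,l,s,_=cv2.connectedComponentsWithStats(df.astype(np.uint8));print(n,[r.tolist() for r in s[1:] if r[4]>25])
st=(627,214.9,-.148);t=np.radians(23.5)
P=[(x0:=(53.5-z*np.sin(t)+x*np.cos(t)),y,11+z*np.cos(t)+x*np.sin(t)) for x in(5,) for y in(-65,65) for z in(0,200)]
print(proj(*S,W(st,P)).round(1).tolist(),proj(*T,W(st,P)).round(1).tolist())
cv2.imwrite("pics/f.png",np.hstack([crop(sc,285,150,105,140,4)[:, :400],crop(sd,245,70,90,115,4)[:, :360] if 0 else cv2.copyMakeBorder(crop(sd,245,70,90,115,4),0,100,0,0,0)]))
E
```

```text
time: 15.25
tool_pos: [560.4, 224.0, 301.2]
tcp_rot: [2.753, -0.0, 1.423]
contact_force: [0.2, 0.3, -0.2]
grip_width: 49.7
scene [[247, 0, 21, 20, 322], [375, 0, 34, 14, 294], [409, 0, 49, 49, 961], [198, 9, 25, 31, 307], [188, 10, 9, 27, 111], [362, 24, 23, 6, 76], [340, 28, 72, 108, 3651], [218, 35, 10, 20, 49], [245, 45, 52, 24, 496], [247, 64, 13, 16, 89], [411, 65, 15, 11, 130], [196, 77, 8, 11, 45], [294, 77, 60, 35, 873], [231, 85, 23, 18, 153], [235, 93, 150, 158, 6501], [213, 94, 17, 6, 71], [289, 121, 22, 19, 169], [314, 143, 10, 6, 26], [131, 174, 80, 89, 2917]]
side [[0, 0, 24, 84, 1670], [190, 0, 76, 80, 1979], [77, 3, 32, 26, 357], [77, 24, 46, 38, 513], [213, 34, 7, 5, 27], [213, 39, 10, 8, 49], [115, 73, 17, 9, 111], [0, 89, 46, 69, 1861], [259, 93, 32, 63, 462], [10, 119, 260, 118, 6688], [276, 144, 17, 23, 105], [157, 151, 6, 9, 26], [174, 157, 11, 10, 40], [164, 168, 8, 8, 35], [52, 181, 12, 8, 32], [14, 188, 29, 20, 47], [270, 189, 54, 67, 465], [29, 191, 14, 21, 168], [0, 194, 35, 70, 1254], [88, 238, 11, 20, 129], [268, 242, 28, 39, 274], [41, 269, 33, 12, 249]]
[[313.2, 253.8], [322.1, 180.8], [367.7, 254.2], [384.1, 181.2]] [[291.0, 165.0], [265.1, 118.8], [285.0, 138.6], [260.3, 92.8]]
```

View pics/f.png

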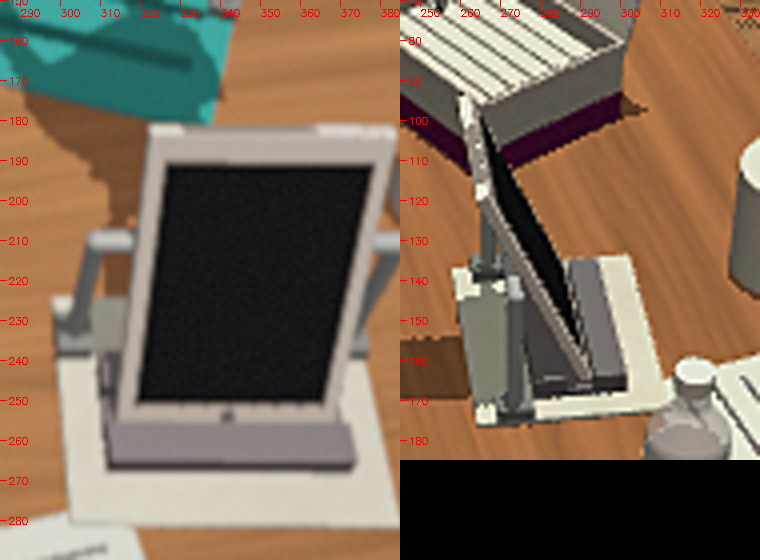

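The final view shows the tablet upright in the groove: scene bottom edge (314–370, 254), top (322–384, 181), matching the prediction for a lean of about 23.5°. It is centred on the foot bar and rests on the bar, and the gripper is clear. One quick bystander check, then hand in.

```bash
python3 - <<'E'
from h import *
from plant import bot
f=bot.capture("scene")["frame"].astype(int);g=bot.capture("side")["frame"].astype(int)
for n,F,b in(("cassettes",f,(225,175,45,48)),("bottle",f,(235,240,35,48)),("wipes",f,(380,158,52,55)),("reader",f,(70,195,42,50)),("side cass",g,(215,195,55,32)),("side bottle",g,(305,160,25,50)),("side reader",g,(265,300,55,50)),("side wipes",g,(218,85,30,48))):
    k="scene" if F is f else "side";x,y,w,h=b
    print(n,(np.abs(F-d0[k]["frame"])[y:y+h,x:x+w].max(2)>50).sum())
print(np.round(bot.get_obs()["contact_force"],1));bot.close_job()
E
```

```text
cassettes 0
bottle 0
wipes 59
reader 0
side cass 0
side bottle 0
side reader 0
side wipes 0
[ 0.7 -0.2 -0.7]
the job is handed in; nothing more can be done
```

The tablet is standing on the white and steel stand: its lower edge is in the foot-bar groove and its back rests on the steel bar. I let go, backed the gripper about 155 mm clear and handed the job in at about 15 s of the 61 s allowed.

I drew it out of the cradle along its slope and lowered it into the groove by feel. Then I tipped it back until the bar pushed on it with about 14 N, and released it.

Last checks:
- **Position:** the final views show it centred and square on the foot bar, leaning about 23.5°. The visible corners match that prediction to within about 2 pixels.
- **Robot clear:** after release the contact force read about zero, so the robot was touching nothing.
- **Other things on the desk:** both camera views show no change at the cassettes, sanitiser or reader. The scene view flagged 59 changed pixels near the wipes and the side view none. I take that for the arm or its shadow, as nothing went near them, but I did not look further.
- **Disagreements along the way:** the wrist camera put the stand about 2 mm nearer the robot than the fixed cameras did, and I followed the wrist camera. The floor contact came about 1.5 mm lower than calculated, which still fits the groove floor.

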